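Put the hand stamps back in the rack by size

ROBOT

A 7-joint arm with a two-finger parallel gripper is mounted at the origin on the work surface. World frame = base frame: x ahead of the robot, y to its left, z up, the work surface at z = 0. Lengths are in m, angles in rad, forces in N, time in s.
With the tool pointing down it reaches from about 0.4 to 0.875 m from the base axis. Payload 19.3 kg.
Tool frame: the origin (TCP) lies midway between the tips of the shut fingers; the grasp point (between the pads) lies 19 mm behind it (bot.pinch_z is the distance from the TCP to the grasp point, in m); z points along the fingers, y is the direction in which the jaws open and shut (so a half turn about z gives the same grasp; the last joint's range is limited). The gripper opens to 85 mm and grips with 20 to 120 N. Pads are 22 mm wide; open, the fingers measure 114 mm over their backs; the gripper's body (76 mm by 85 mm) begins 54 mm behind the grasp point. The pads swing forward as they close: fully open they stand 13 mm farther back than shut.
Start: joints at [-1.376, 0.521, -0.036, 1.599, 0.021, 1.021, -0.113], TCP at [0.164, 0.603, 0.21] pointing down, gripper open.
Joint ranges: [-2.91, 2.91], [-0.3, 2.13], [-1.5, 1.42], [0.17, 2.43], [-1.26, 4.41], [0.16, 1.93], [-2.52, 2.52]. Speed limits (rad/s): [1.89, 1.89, 2.39, 2.39, 3.01, 3.01, 3.01].

INTERFACE

Orientations are given as [roll, pitch, yaw] about the fixed x, y, z axes, in that order (R = Rz(yaw) Ry(pitch) Rx(roll)).
In Python, from workcell import bot gives the robot as it stands. The module is installed in compiled form; this text tells all that it offers.
- The arm moves only by the tool move_arm, never from a script. Its argument "moves" is text: rows parted by semicolons, each of 4 numbers parted by spaces: the shift along the tool's x, y, z in mm, then the turn about the tool's z in rad. In form: dx dy dz yaw; .... A call has exactly 10 rows; each row is the pose to reach, as a shift and turn from the pose commanded when the call began, along the tool's axes at that moment; what a row does not reach only later rows make up. A row lasts 1/12 s, in which the tool goes at most 41.7 mm and 7.16 degrees, less where a joint would pass 70% of its speed; a pose out of reach is approached as far as the arm can. A call with a gripper value outside its range is refused whole. "grip" is the opening, from 0 (shut) to 1 (fully open), set as the call begins (left out, the last holds). The fingers move at their own pace and stop on an object; "grip_force" is the grip in N (left out, the last holds). Time passes only in rows, so rows that repeat a pose let the fingers close, or fill a call up. It gives the time, the measured TCP pose, the force and the opening at its end, in the units of the state.
- bot.observe(): the state, without advancing time (a new reading comes with each control period).
- bot.grab_frame(name): name is "scene" or "side" or "wrist"; returns a dict with "frame" (480x640x3 uint8, red, green, blue), "z_map" (480x640 float32, m along the optical axis (not along the pixel's ray), 0 where there is no reading), "K" (3x3 intrinsics, pixels), "dist" ([k1, k2, p1, p2, k3] as OpenCV has them; the pictures are not rectified), "eye" and "attitude" of the camera in the world. Camera axes: x right, y up, looking along -z (the intrinsics and any distortion apply to the point x, -y, -z); pixel columns grow to the right and rows downward; lengths in m; the calibration is good to about 2 mm. A picture is of the moment at which its call begins.
- bot.job_done(): hands the job in, once; it reports no verdict.
Trained networks look in a picture, given as the dict that the camera call returned (one of the last four; its "shot" number tells which), for a name from the list of things; names that differ only in an ending like _2 or _b are one class to them, and where a whole thing is asked for, a point or a joint stands for the part that bears it (a point fixed in the world has none). Each returns a list of dicts, best first, with "conf" (0 to 1); they miss things now and then, are a little off and sometimes report something else, mostly with a low value. They report only what shows in the picture. A call takes as long as a camera call. They do not tell look-alikes from the thing itself.
- bot.search_frame(picture, label): "at" ([column, row] in pixels, amid what is visible of it).
- bot.pinpoint(picture, label): "at" ([column, row] in pixels: a listed point, or the origin of a listed thing).
The state is a dict: "clock": time; "qpos": joint angles; "qd": joint speeds; "joint_efforts": joint torques, N m; "position": TCP position; "tool_rot": TCP orientation; "force": force on the tool from outside, world axes, zero at the start; "moment": the same for the moment, N m; "grip_width": finger opening in m.
Only numpy, scipy, OpenCV 4.12 (cv2) and the standard library are available. Lean on these libraries where they do the work, as an engineer would, in place of code of your own. Each camera call takes 0.05 s, during which the arm holds its last target. There are 200 camera calls.

TASK

Put the four hand stamps back in the stamp rack, one in the middle of each bay, in order of size: the largest in the bay next to the ink pad, the smallest at the other end. Stand each upright with its long side running along the bay, setting it down rather than dropping it. Leave the ink pad and the ink bottle where they are.

Things in the scene. Friction and masses are not known exactly. Their poses are not given: they have to be found in the camera images.
- stamp_largest: the largest of four loose hand stamps, 40 to 125 g: red-brown wooden mount 76 x 34 mm (long side along its x), 17 mm high with the rubber below; centred on it an upright round black handle, 27 mm in diameter from 41 to 66 mm above the underside, 17 mm at 22 to 30 mm, domed top at 77 mm (the same on all four). Stands on the desk. Origin: centre of the underside, z up.
- stamp_large: the second largest of four loose hand stamps, 40 to 125 g: red-brown wooden mount 62 x 32 mm (long side along its x), 17 mm high with the rubber below; centred on it an upright round black handle, 27 mm in diameter from 41 to 66 mm above the underside, 17 mm at 22 to 30 mm, domed top at 77 mm (the same on all four). Stands on the desk. Origin: centre of the underside, z up.
- stamp_medium: the second smallest of four loose hand stamps, 40 to 125 g: red-brown wooden mount 48 x 29 mm (long side along its x), 17 mm high with the rubber below; centred on it an upright round black handle, 27 mm in diameter from 41 to 66 mm above the underside, 17 mm at 22 to 30 mm, domed top at 77 mm (the same on all four). Stands on the desk. Origin: centre of the underside, z up.
- stamp_small: the smallest of four loose hand stamps, 40 to 125 g: red-brown wooden mount 34 x 26 mm (long side along its x), 17 mm high with the rubber below; centred on it an upright round black handle, 27 mm in diameter from 41 to 66 mm above the underside, 17 mm at 22 to 30 mm, domed top at 77 mm (the same on all four). Stands on the desk. Origin: centre of the underside, z up.
- bay_1: cork mat 94 x 52 x 3 mm in bay 1 of 4 of the fixed, low plywood stamp rack. Bays lie in a row 60 mm apart, numbered in order (y points from bay_1 to bay_4). Each is 96 mm long (x), 54 mm wide (y), between 6 mm partitions and lips that rise 7 mm above the mat. Origin: centre of the mat's underside, 6 mm above the desk; its top is 3 mm higher.
- bay_2: cork mat 94 x 52 x 3 mm in bay 2 of 4 of the fixed, low plywood stamp rack. Bays lie in a row 60 mm apart, numbered in order (y points from bay_1 to bay_4). Each is 96 mm long (x), 54 mm wide (y), between 6 mm partitions and lips that rise 7 mm above the mat. Origin: centre of the mat's underside, 6 mm above the desk; its top is 3 mm higher.
- bay_3: cork mat 94 x 52 x 3 mm in bay 3 of 4 of the fixed, low plywood stamp rack. Bays lie in a row 60 mm apart, numbered in order (y points from bay_1 to bay_4). Each is 96 mm long (x), 54 mm wide (y), between 6 mm partitions and lips that rise 7 mm above the mat. Origin: centre of the mat's underside, 6 mm above the desk; its top is 3 mm higher.
- bay_4: cork mat 94 x 52 x 3 mm in bay 4 of 4 of the fixed, low plywood stamp rack. Bays lie in a row 60 mm apart, numbered in order (y points from bay_1 to bay_4). Each is 96 mm long (x), 54 mm wide (y), between 6 mm partitions and lips that rise 7 mm above the mat. Origin: centre of the mat's underside, 6 mm above the desk; its top is 3 mm higher.
- ink_pad: open ink pad on the desk just beyond one end of the rack: grey case 58 x 90 x 14 mm (x, y, z) with a dark pad, its lid folded back on its own +x side (90 mm long from the case's middle, 35 mm high at most). Loose. Origin: centre of the case's underside.
- ink_bottle: small white bottle of stamp ink with a black cap, 34 mm in diameter, 58 mm high, loose on the desk beyond the other end of the rack. Origin: centre of its underside.
There are look-alikes about, which are no part of the job. Leave any yellow look-alike of the stamp_large alone.

How it is judged:
At the end, for the whole second after the job is handed in: All four stamps rest on the bay mats in size order, the largest next to the ink pad: each within 15 mm of its bay's centre, upright within 0.08 rad, underside under 3 mm above the mat's top, long side within 0.26 rad of the bay's long direction (((y of ink_pad in the frame of bay_1 below 0 m and horizontal distance between stamp_largest and bay_1 below 0.015 m and horizontal distance between stamp_large and bay_2 below 0.015 m and horizontal distance between stamp_medium and bay_3 below 0.015 m and horizontal distance between stamp_small and bay_4 below 0.015 m and z of stamp_largest in the frame of bay_1 below 0.006 m and z of stamp_large in the frame of bay_2 below 0.006 m and z of stamp_medium in the frame of bay_3 below 0.006 m and z of stamp_small in the frame of bay_4 below 0.006 m and angle between the x axis of stamp_largest and the x axis of bay_1, either way round below 0.26 rad and angle between the x axis of stamp_large and the x axis of bay_2, either way round below 0.26 rad and angle between the x axis of stamp_medium and the x axis of bay_3, either way round below 0.26 rad and angle between the x axis of stamp_small and the x axis of bay_4, either way round below 0.26 rad) or (not (y of ink_pad in the frame of bay_1 below 0 m) and horizontal distance between stamp_largest and bay_4 below 0.015 m and horizontal distance between stamp_large and bay_3 below 0.015 m and horizontal distance between stamp_medium and bay_2 below 0.015 m and horizontal distance between stamp_small and bay_1 below 0.015 m and z of stamp_largest in the frame of bay_4 below 0.006 m and z of stamp_large in the frame of bay_3 below 0.006 m and z of stamp_medium in the frame of bay_2 below 0.006 m and z of stamp_small in the frame of bay_1 below 0.006 m and angle between the x axis of stamp_largest and the x axis of bay_4, either way round below 0.26 rad and angle between the x axis of stamp_large and the x axis of bay_3, either way round below 0.26 rad and angle between the x axis of stamp_medium and the x axis of bay_2, either way round below 0.26 rad and angle between the x axis of stamp_small and the x axis of bay_1, either way round below 0.26 rad)) and angle between each of stamp_largest, stamp_large, stamp_medium, stamp_small's own z axis and vertical below 0.08 rad and linear speed of each of stamp_largest, stamp_large, stamp_medium, stamp_small below 0.02 m/s); the robot touches nothing.
It fails at once if the ink pad is shifted by more than 20 mm (distance of ink_pad from where it was at the start of the episode above 0.02 m).
It fails at once if the ink bottle is shifted by more than 20 mm (distance of ink_bottle from where it was at the start of the episode above 0.02 m).
It fails at once if a stamp is dropped: it falls free of the fingers by about 25 mm or more (faster than 0.7 m/s) ((linear speed of stamp_largest above 0.7 m/s and contact force between stamp_largest and the fingers below 0.05 N) or (linear speed of stamp_large above 0.7 m/s and contact force between stamp_large and the fingers below 0.05 N) or (linear speed of stamp_medium above 0.7 m/s and contact force between stamp_medium and the fingers below 0.05 N) or (linear speed of stamp_small above 0.7 m/s and contact force between stamp_small and the fingers below 0.05 N)).
It also fails if it takes over 104 s, if anything falls off the work surface, if the arm or the gripper's body presses on something with over 40 N, if the wrist force passes 120 N, or if a joint passes its speed limit or range.

## Working session

There is one attempt and no reset: what is moved stays moved. The work goes in short steps, Python scripts to look and compute and a tool call to move; the robot and the scene stay as the last step left them, time stands still between calls to the robot, and variables do not carry over. Pictures are saved under pics/ and viewed, about 12 in all and at most 16, crops included, and the job is handed in when it is done.

Besides the shell and the picture viewer there is one more tool, called after "Call:" as name(argument=value, ...) on one line, values as JSON. move_arm: Moves the arm, as the interface text tells. Its arguments: {"type":"object","properties":{"moves":{"type":"string"},"grip":{"type":"number"},"grip_force":{"type":"number"}},"required":["moves"]}

```bash
mkdir -p pics
cat > h.py <<'E'
import numpy as np, cv2
from workcell import bot
from scipy.spatial.transform import Rotation as R
def rot(a):
    a=np.asarray(a,float)
    if a.shape==(3,3): return a
    return R.from_euler('xyz',a).as_matrix() if a.size==3 else R.from_quat(a).as_matrix()
def save(p,n): cv2.imwrite('pics/'+n,p['frame'][:,:,::-1])
def rays(p,uv):
    uv=np.asarray(uv,float).reshape(-1,1,2)
    q=cv2.undistortPoints(uv,np.array(p['K']),np.array(p['dist'])).reshape(-1,2)
    return np.c_[q[:,0],-q[:,1],-np.ones(len(q))]@rot(p['attitude']).T
def on_plane(p,uv,z):
    d=rays(p,uv); e=np.array(p['eye']); return e+d*((z-e[2])/d[:,2])[:,None]
def cloud(p):
    v,u=np.mgrid[0:480,0:640]; uv=np.c_[u.ravel(),v.ravel()]
    z=p['z_map'].ravel(); return np.array(p['eye'])+rays(p,uv)*z[:,None], z>0
E
python3 - <<'E'
from h import *
print(bot.observe())
for n in ['scene','side']:
    p=bot.grab_frame(n); save(p,n+'0.png'); print(n,p['eye'],p['attitude'],p['K'])
    for l in ['stamp_largest','stamp_large','stamp_medium','stamp_small','bay_1','bay_4','ink_pad','ink_bottle']:
        print(l,[(np.round(d['at']).tolist(),round(d['conf'],2)) for d in bot.pinpoint(p,l)])
E
```

```text
{'clock': 0.0, 'qpos': array([-1.37620573,  0.5220245 , -0.03635704,  1.59998771,  0.02120964,
        1.02110511, -0.11276973]), 'qd': array([ 0.00195048,  0.0002083 ,  0.00110148, -0.00074213,  0.00117083,
       -0.0009657 , -0.00074458]), 'joint_efforts': array([ 2.69794953e-03, -9.27134228e+01,  1.98129728e+00, -3.69925046e+01,
        1.79754454e-02,  8.52002209e-03, -2.98906696e-05]), 'position': array([0.16349625, 0.60286605, 0.20902615]), 'tool_rot': array([-3.14045577e+00,  7.46443195e-05,  2.87685276e+00]), 'force': array([-0.08048409, -0.17181733,  0.27580097]), 'moment': array([ 0.02190997,  0.03807277, -0.03272719]), 'grip_width': 0.08538039190435082}
scene [0.97617413 0.11870148 0.54859247] [ 0.75174047 -0.01246815  1.88330306] [[453.38293667   0.         317.42806442]
 [  0.         453.38293667 241.78019063]
 [  0.           0.           1.        ]]
stamp_largest [([377.0, 250.0], 0.86)]
stamp_large [([522.0, 336.0], 0.88), ([514.0, 278.0], 0.72), ([496.0, 232.0], 0.62), ([261.0, 302.0], 0.3)]
stamp_medium []
stamp_small [([246.0, 217.0], 0.61)]
bay_1 [([336.0, 338.
[... 303 characters left out ...]
         315.48399669]
 [  0.         544.51567577 244.55689872]
 [  0.           0.           1.        ]]
stamp_largest [([332.0, 306.0], 0.58), ([341.0, 171.0], 0.42)]
stamp_large [([347.0, 441.0], 0.97), ([202.0, 405.0], 0.75), ([271.0, 432.0], 0.73), ([302.0, 197.0], 0.67), ([395.0, 211.0], 0.31)]
stamp_medium [([370.0, 255.0], 0.83)]
stamp_small [([396.0, 211.0], 0.71)]
bay_1 [([263.0, 234.0], 0.87), ([240.0, 257.0], 0.69), ([302.0, 197.0], 0.66), ([282.0, 218.0], 0.62)]
bay_4 [([263.0, 234.0], 0.87), ([240.0, 257.0], 0.69), ([302.0, 197.0], 0.66), ([282.0, 218.0], 0.62)]
ink_pad [([339.0, 171.0], 0.76), ([370.0, 254.0], 0.32)]
ink_bottle [([193.0, 298.0], 0.89), ([264.0, 234.0], 0.3)]
```

View pics/scene0.png

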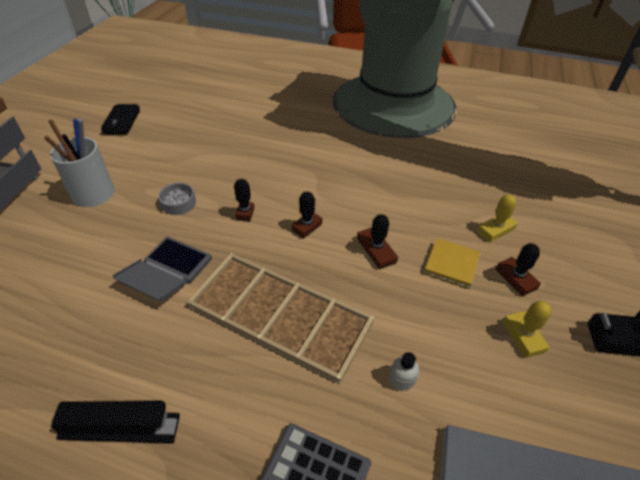

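View pics/side0.png

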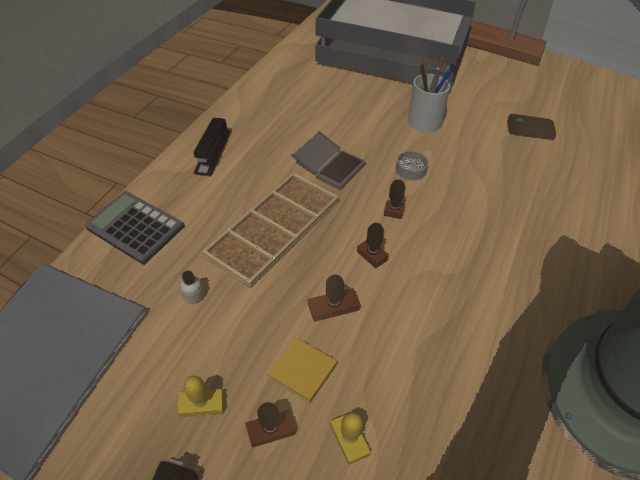

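The scene view shows four red-brown stamps: (245,212), (308,225), (380,252) and (520,278). The two yellow look-alikes are at (497,230) and (527,340), and the yellow pad at (453,262) is also not part of the job. The ink pad is at the rack's left end (165,268) and the bottle is at the right end (403,375). Next I'll measure positions.

```bash
cat > m.py <<'E'
from h import *
def stamps(p):
    """red-brown mounts on the desk -> top-face rect + handle centre"""
    C,ok=cloud(p); hsv=cv2.cvtColor(p['frame'],cv2.COLOR_RGB2HSV).reshape(-1,3).astype(int)
    f=p['frame'].reshape(-1,3).astype(int)
    red=(((hsv[:,0]<10)|(hsv[:,0]>172))&(hsv[:,1]>100)&(hsv[:,2]>35)&ok&(C[:,2]>0.004)&(C[:,2]<0.04))
    n,lab,st,ce=cv2.connectedComponentsWithStats(red.reshape(480,640).astype(np.uint8))
    out=[]
    for i in range(1,n):
        if st[i,4]<60: continue
        P=C[(lab==i).ravel()]
        c=np.median(P,0)
        near=ok&(np.hypot(*(C[:,:2]-c[:2]).T)<0.045)&(C[:,2]>0.045)&(C[:,2]<0.064)
        h=C[near]
        T=P[np.abs(P[:,2]-np.percentile(P[:,2],80))<0.006]
        r=cv2.minAreaRect((P[:,:2]*1000).astype(np.float32))
        out.append((ce[i].round().tolist(),st[i,4],c.round(3).tolist(),np.round(r[0]).tolist(),np.round(r[1]).tolist(),round(r[2]), h.mean(0).round(3).tolist() if len(h) else None, len(h)))
    return out
E
python3 - <<'E'
from m import *
for n in ['scene','side']:
    p=bot.grab_frame(n); print(n)
    for s in stamps(p): print(s)
    for l,z in [('bay_1',.006),('ink_pad',0),('ink_bottle',0),('stamp_large',0),('stamp_largest',0),('stamp_medium',0),('stamp_small',0)]:
        for d in bot.pinpoint(p,l):
            print(l,np.round(d['at']).tolist(),round(d['conf'],2),on_plane(p,d['at'],z)[0].round(3).tolist())
E
```

```text
scene
([245.0, 213.0], np.int32(125), [0.477, -0.166, 0.016], [467.0, -171.0], [31.0, 25.0], 11, [0.472, -0.168, 0.054], 140)
([307.0, 225.0], np.int32(222), [0.472, -0.054, 0.016], [462.0, -59.0], [28.0, 47.0], 62, [0.469, -0.057, 0.055], 141)
([379.0, 250.0], np.int32(466), [0.489, 0.074, 0.016], [476.0, 64.0], [73.0, 32.0], 43, [0.483, 0.065, 0.055], 156)
([509.0, 263.0], np.int32(90), [0.449, 0.27, 0.016], [451.0, 267.0], [23.0, 26.0], 15, [0.473, 0.282, 0.054], 180)
([526.0, 282.0], np.int32(270), [0.479, 0.297, 0.016], [477.0, 295.0], [31.0, 30.0], 40, [0.473, 0.282, 0.054], 180)
bay_1 [262.0, 304.0] 0.77 [0.634, -0.068, 0.006]
bay_1 [335.0, 338.0] 0.74 [0.655, 0.048, 0.006]
bay_1 [232.0, 288.0] 0.67 [0.621, -0.123, 0.006]
bay_1 [300.0, 320.0] 0.56 [0.643, -0.008, 0.006]
ink_pad [178.0, 262.0] 0.76 [0.598, -0.23, 0.0]
stamp_large [525.0, 336.0] 0.96 [0.566, 0.3, 0.0]
stamp_large [516.0, 278.0] 0.81 [0.462, 0.286, 0.0]
stamp_large [495.0, 229.0] 0.79 [0.36, 0.248, 0.0]
stamp_largest [373.0, 248.0] 0.9 [0.471, 0.058, 0.0]
stamp_medium [308.0, 228.0] 0.8 [0.461, -0.058, 0.0]
stamp_small [244.0, 215.0] 0.78 [0.467, -0.174, 0.0]
side
bay_1 [243.0, 255.0] 0.85 [0.652, 0.041, 0.006]
bay_1 [284.0, 215.0] 0.78 [0.635, -0.072, 0.006]
bay_1 [330.0, 307.0] 0.67 [0.476, 0.07, 0.006]
bay_1 [260.0, 234.0] 0.65 [0.651, -0.014, 0.006]
bay_1 [301.0, 196.0] 0.59 [0.63, -0.13, 0.006]
ink_pad [339.0, 169.0] 0.62 [0.601, -0.235, 0.0]
ink_bottle [194.0, 294.0] 0.69 [0.685, 0.142, 0.0]
stamp_large [270.0, 432.0] 0.79 [0.462, 0.287, 0.0]
stamp_large [348.0, 442.0] 0.71 [0.362, 0.252, 0.0]
stamp_large [202.0, 407.0] 0.66 [0.566, 0.299, 0.0]
stamp_largest [332.0, 308.0] 0.56 [0.476, 0.065, 0.0]
stamp_largest [193.0, 300.0] 0.56 [0.68, 0.152, 0.0]
stamp_largest [372.0, 254.0] 0.51 [0.461, -0.065, 0.0]
stamp_medium [369.0, 257.0] 0.58 [0.463, -0.056, 0.0]
stamp_small [394.0, 215.0] 0.95 [0.461, -0.168, 0.0]
```

```bash
cat > go.py <<'E'
from h import *
def go(x,y,z,yaw):
    s=bot.observe(); p=s['position']; Rm=rot(s['tool_rot'])
    d=Rm.T@(np.array([x,y,z])-p)*1000
    t=-(yaw-s['tool_rot'][2]); t=(t+np.pi)%(2*np.pi)-np.pi
    print('t=%.2f pos %s rpy %s -> move %s turn %.3f'%(s['clock'],p.round(4),np.round(s['tool_rot'],3),d.round(1),t))
E
python3 -c "
from go import *
go(.464,.286,.19,2.35)"
```

```text
t=1.70 pos [0.1636 0.6032 0.2096] rpy [-3.142 -0.     2.877] -> move [-373.  -227.5   19.6] turn 0.527
```

Call:
move_arm(moves="-34 -21 2 0.05;-68 -42 4 0.1;-102 -62 5 0.15;-136 -83 7 0.2;-170 -104 9 0.25;-204 -124 11 0.3;-238 -145 13 0.35;-272 -166 14 0.4;-306 -187 16 0.45;-340 -207 18 0.5")

```text
clock: 2.53
position: [0.4387, 0.3127, 0.1918]
tool_rot: [3.141, 0.0, 2.374]
force: [1.4, 0.7, -0.2]
grip_width: 0.0852
```

```bash
python3 -c "
from go import *
go(.464,.286,.19,2.35)"
```

```text
t=2.53 pos [0.4387 0.3127 0.1918] rpy [3.141 0.    2.374] -> move [-36.8  -1.7   1.8] turn 0.024
```

Call:
move_arm(moves="-18 -1 1 0.01;-35 -2 2 0.02;-35 -2 2 0.02;-35 -2 2 0.02;-35 -2 2 0.02;-35 -2 2 0.02;-35 -2 2 0.02;-35 -2 2 0.02;-35 -2 2 0.02;-35 -2 2 0.02")

```text
clock: 3.37
position: [0.4613, 0.289, 0.1896]
tool_rot: [3.142, -0.0, 2.357]
force: [0.2, 0.3, 0.6]
grip_width: 0.0856
```

```bash
python3 -c "
from m import *
from go import go
p=bot.grab_frame('wrist'); save(p,'w1.png'); print(p['eye'])
for s in stamps(p): print(s)
for d in bot.pinpoint(p,'stamp_large'): print(d['conf'],d['at'],on_plane(p,d['at'],0))
go(.464,.286,.032,2.35)"
```

```text
[0.40174065 0.34823829 0.35430682]
([316.0, 210.0], np.int32(1282), [0.457, 0.291, 0.017], [462.0, 285.0], [60.0, 31.0], 45, [0.455, 0.292, 0.055], 168)
([148.0, 352.0], np.int32(200), [0.443, 0.054, 0.017], [443.0, 49.0], [14.0, 29.0], 11, None, 0)
([212.0, 368.0], np.int32(70), [0.506, 0.084, 0.014], [501.0, 86.0], [5.0, 27.0], 42, None, 0)
([98.0, 397.0], np.int32(75), [0.44, -0.044, 0.009], [438.0, -49.0], [28.0, 6.0], 58, None, 0)
0.86 [210.6, 162.8] [[0.36221904 0.24782533 0.        ]]
0.83 [315.8, 207.8] [[0.46104377 0.28641824 0.        ]]
0.82 [397.5, 274.5] [[0.56876715 0.29619188 0.        ]]
t=3.47 pos [0.4613 0.2888 0.1896] rpy [-3.142 -0.     2.357] -> move [-3.900e+00 -1.000e-01  1.576e+02] turn 0.007
```

View pics/w1.png

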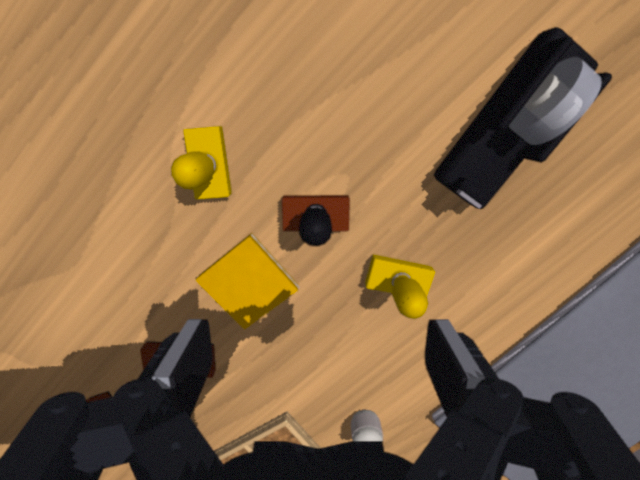

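The wrist view shows the red-brown stamp at (316,213), measuring 60x31 mm at 45°. That makes it stamp_large. The yellow look-alikes are clear of it at (200,165) and (400,285). Descending.

Call:
move_arm(moves="-1 0 25 0;-2 0 55 0;-3 0 85 0;-3 0 110 0;-3 0 130 0;-3 0 145 0;-3 0 155 0;-3 0 157 0;-3 0 157 0;-3 0 157 0")

```text
clock: 4.3
position: [0.464, 0.2869, 0.0334]
tool_rot: [3.141, 0.0, 2.357]
force: [0.3, -0.0, 0.8]
grip_width: 0.0858
```

Call:
move_arm(moves="0 0 0 0;0 0 0 0;0 0 0 0;0 0 0 0;0 0 0 0;0 0 0 0;0 0 0 0;0 0 0 0;0 0 0 0;0 0 0 0", grip=0, grip_force=40)

```text
clock: 5.13
position: [0.4636, 0.2866, 0.0329]
tool_rot: [3.142, 0.0, 2.357]
force: [-2.4, -1.5, 7.4]
grip_width: 0.0251
```

```bash
python3 -c "
from m import *
from go import go
p=bot.grab_frame('wrist'); save(p,'w2.png')
for s in stamps(p): print(s)
go(.463,.2865,.14,2.35);go(.638,-.070,.14,1.41)"
```

```text
([314.0, 273.0], np.int32(4138), [0.455, 0.292, 0.018], [462.0, 285.0], [61.0, 32.0], 46, [0.456, 0.293, 0.056], 1429)
t=5.18 pos [0.4636 0.2866 0.0329] rpy [3.141 0.    2.357] -> move [   0.4   -0.5 -107.1] turn 0.007
t=5.18 pos [0.4636 0.2866 0.0329] rpy [3.141 0.    2.357] -> move [-375.4 -129.  -107.1] turn 0.947
```

View pics/w2.png

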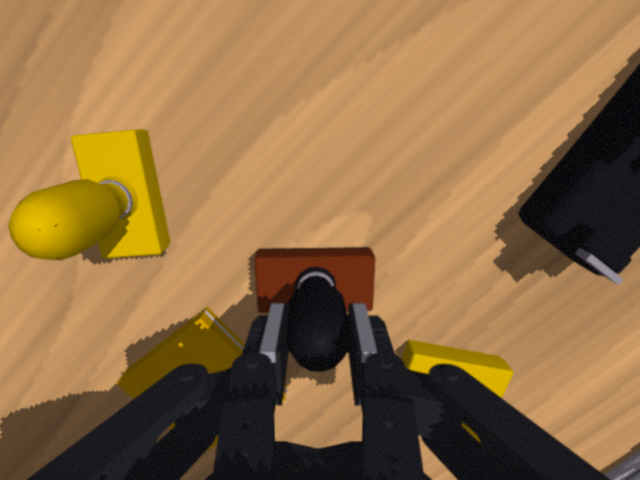

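The fingers have closed on the handle at (318,330) and the mount is square to the jaws. Lifting and checking.

Call:
move_arm(moves="0 0 -5 0;0 0 -15 0;0 0 -30 0;0 0 -47 0;0 0 -65 0;0 0 -80 0;0 0 -92 0;-5 -2 -100 0.02;-15 -5 -105 0.05;-30 -10 -107 0.1", grip_force=60)

```text
clock: 6.02
position: [0.478, 0.2582, 0.1404]
tool_rot: [3.141, -0.0, 2.255]
force: [-0.4, 0.4, -1.0]
grip_width: 0.0242
```

```bash
python3 -c "
from m import *
from go import go
print(bot.observe()['grip_width'])
p=bot.grab_frame('wrist'); save(p,'w3.png')
go(.638,-.070,.14,1.41)"
```

```text
0.024194178568705944
t=6.07 pos [0.4799 0.254  0.1403] rpy [3.141e+00 2.000e-03 2.245e+00] -> move [-351.8  -78.8    0.8] turn 0.835
```

View pics/w3.png

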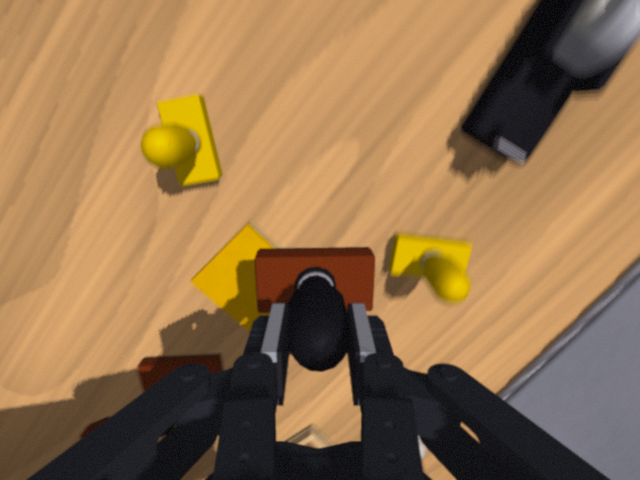

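The stamp is held in the same pose, upright, at (316,290). Carrying it to the second bay from the ink pad.

Call:
move_arm(moves="-30 -7 0 0.08;-65 -14 0 0.16;-101 -22 0 0.25;-137 -30 0 0.34;-173 -38 0 0.43;-209 -46 0 0.52;-245 -54 0 0.61;-281 -62 0 0.69;-317 -70 0 0.77;-340 -76 0 0.82")

```text
clock: 6.9
position: [0.6347, -0.0588, 0.1391]
tool_rot: [-3.142, 0.002, 1.426]
force: [0.7, -0.1, -0.1]
grip_width: 0.0247
```

```bash
cat > rack.py <<'E'
from h import *
def rack(p):
    """fit the pale plywood frame + cork as a 252x108ish rectangle (points 3-22 mm high near it)"""
    C,ok=cloud(p); 
    m=ok&(C[:,2]>.0045)&(C[:,2]<.022)&(np.abs(C[:,0]-.64)<.09)&(C[:,1]>-.2)&(C[:,1]<.12)
    n,lab,st,ce=cv2.connectedComponentsWithStats(m.reshape(480,640).astype(np.uint8))
    i=1+np.argmax(st[1:,4]); P=C[(lab==i).ravel()]
    print('rack rect',cv2.minAreaRect((P[:,:2]*1000).astype(np.float32)),len(P))
    for d in bot.pinpoint(p,'bay_1'): print(round(d['conf'],2),np.round(d['at']).tolist(),on_plane(p,d['at'],.006)[0].round(4).tolist())
E
python3 -c "
from rack import *
from go import go
for n in ['side','scene','wrist']:
  p=bot.grab_frame(n); rack(p); save(p,n+'4.png')
go(.638,-.070,.14,1.41)"
```

```text
rack rect ((639.1766357421875, -39.27333068847656), (248.86509704589844, 111.40531921386719), 79.22807312011719) 6803
0.97 [282.0, 217.0] [0.6367, -0.0658, 0.006]
0.87 [240.0, 260.0] [0.6506, 0.0519, 0.006]
0.71 [262.0, 234.0] [0.6487, -0.0155, 0.006]
0.66 [305.0, 196.0] [0.624, -0.1317, 0.006]
rack rect ((640.069091796875, -40.42510986328125), (247.7850799560547, 109.87747192382812), 79.62142944335938) 11350
0.95 [262.0, 301.0] [0.6302, -0.0709, 0.006]
0.85 [333.0, 334.0] [0.6503, 0.0437, 0.006]
0.61 [300.0, 317.0] [0.6378, -0.0095, 0.006]
rack rect ((641.5848388671875, -29.878768920898438), (225.52694702148438, 108.85919952392578), 79.65664672851562) 32521
0.95 [327.0, 87.0] [0.6542, 0.0461, 0.006]
0.84 [315.0, 241.0] [0.6294, -0.0708, 0.006]
0.75 [322.0, 168.0] [0.6432, -0.012, 0.006]
t=7.20 pos [ 0.6337 -0.0527  0.1392] rpy [-3.141 -0.     1.437] -> move [-16.6   6.6  -0.8] turn 0.027
```

View pics/wrist4.png

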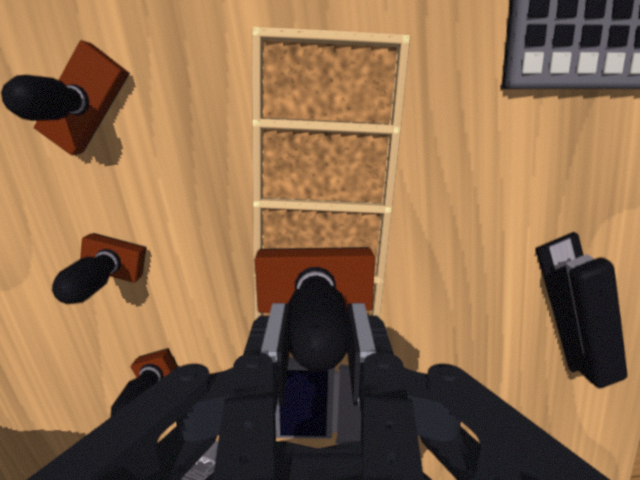

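The view shows the rack vertical at (325,160) with the held stamp above the second bay from the pad. The pad is at (310,400), under the gripper. The rack fit from all three cameras agrees: centre (0.640, -0.040), angle 79.4°. Correcting and lowering.

```bash
python3 -c "
from go import *
go(.6341,-.0695,.043,1.386)"
```

```text
t=7.20 pos [ 0.6337 -0.0527  0.1392] rpy [-3.141 -0.     1.437] -> move [-16.6   2.8  96.2] turn 0.051
```

Call:
move_arm(moves="-8 1 5 0.02;-17 3 20 0.05;-17 3 40 0.05;-17 3 60 0.05;-17 3 75 0.05;-17 3 85 0.05;-17 3 90 0.05;-17 3 92 0.05;-17 3 92 0.05;-17 3 92 0.05")

```text
clock: 8.03
position: [0.6354, -0.0703, 0.0482]
tool_rot: [3.141, -0.0, 1.386]
force: [0.0, 0.1, -0.2]
grip_width: 0.0241
```

```bash
python3 -c "
from go import *
print(bot.observe()['force'])
go(.6341,-.0695,.0425,1.386)"
```

```text
[ 0.02180114  0.09649162 -0.20797887]
t=8.03 pos [ 0.6354 -0.0703  0.0482] rpy [ 3.141 -0.     1.386] -> move [ 0.6 -1.4  5.7] turn 0.000
```

Call:
move_arm(moves="0 -1 1 0;0 -1 2 0;0 -1 3 0;0 -1 4 0;0 -1 5 0;0 -1 5.5 0;0 -1 6 0;0 -1 6 0;0 -1 6 0;0 -1 6 0")

```text
clock: 8.87
position: [0.6339, -0.0699, 0.0421]
tool_rot: [3.142, -0.0, 1.387]
force: [-4.0, 1.4, 9.6]
grip_width: 0.0244
```

Call:
move_arm(moves="0 0 0 0;0 0 0 0;0 0 0 0;0 0 0 0;0 0 -2 0;0 0 -10 0;0 0 -30 0;0 0 -60 0;0 0 -90 0;0 0 -110 0", grip=0.9)

```text
clock: 9.7
position: [0.6346, -0.0703, 0.155]
tool_rot: [3.139, -0.0, 1.386]
force: [0.5, 0.8, 0.1]
grip_width: 0.0768
```

```bash
python3 -c "
from m import *
from go import go
for n in ['scene','side','wrist']:
  p=bot.grab_frame(n); print(n)
  for s in stamps(p): print(s)
save(p,'w5.png')
go(.476,.064,.15,2.32);go(.4625,-.058,.15,1.08);go(.4645,-.171,.15,1.76)"
```

```text
scene
([245.0, 213.0], np.int32(135), [0.477, -0.167, 0.015], [466.0, -171.0], [29.0, 24.0], 11, [0.471, -0.165, 0.054], 102)
([307.0, 225.0], np.int32(250), [0.472, -0.055, 0.016], [462.0, -59.0], [27.0, 47.0], 63, [0.469, -0.057, 0.055], 142)
([378.0, 250.0], np.int32(524), [0.489, 0.072, 0.016], [477.0, 64.0], [74.0, 32.0], 43, [0.484, 0.065, 0.055], 150)
([261.0, 302.0], np.int32(578), [0.647, -0.063, 0.025], [634.0, -70.0], [32.0, 60.0], 79, [0.642, -0.065, 0.056], 139)
side
([274.0, 207.0], np.int32(81), [0.651, -0.063, 0.027], [645.0, -67.0], [24.0, 35.0], 77, [0.627, -0.061, 0.056], 98)
wrist
([83.0, 89.0], np.int32(3305), [0.483, 0.066, 0.017], [474.0, 63.0], [75.0, 34.0], 43, [0.483, 0.061, 0.055], 725)
([312.0, 219.0], np.int32(1700), [0.636, -0.064, 0.026], [632.0, -70.0], [31.0, 61.0], 80, [0.634, -0.06, 0.057], 167)
([120.0, 241.0], np.int32(1151), [0.47, -0.056, 0.017], [460.0, -60.0], [28.0, 47.0], 66, [0.469, -0.057, 0.055], 544)
([157.0, 345.0], np.int32(372), [0.467, -0.162, 0.016], [462.0, -165.0], [33.0, 13.0], 9, [0.467, -0.162, 0.054], 309)
t=9.85 pos [ 0.6348 -0.07    0.1538] rpy [ 3.138e+00 -1.000e-03  1.387e+00] -> move [ 102.7 -180.7    3.3] turn -0.933
t=9.85 pos [ 0.6348 -0.07    0.1538] rpy [ 3.138e+00 -1.000e-03  1.387e+00] -> move [ -19.7 -171.6    3.2] turn 0.307
t=9.85 pos [ 0.6348 -0.07    0.1538] rpy [ 3.138e+00 -1.000e-03  1.387e+00] -> move [-130.4 -149.     3.2] turn -0.373
```

View pics/w5.png

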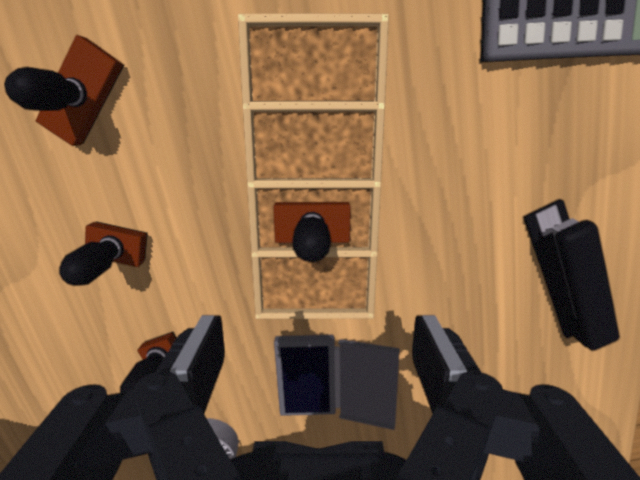

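stamp_large stands at the middle of bay 2, square to it, at (312,225). Next is stamp_largest, the 75x34 mm one.

Call:
move_arm(moves="6 -11 0 -0.06;18 -31 0 -0.16;30 -53 0 -0.27;43 -76 1 -0.39;56 -99 1 -0.51;69 -122 2 -0.63;82 -145 3 -0.75;93 -164 3 -0.85;102 -180 3 -0.93;102 -180 3 -0.93", grip=1)

```text
clock: 10.68
position: [0.473, 0.0653, 0.1482]
tool_rot: [-3.14, -0.002, 2.325]
force: [1.1, 0.5, 0.3]
grip_width: 0.0854
```

```bash
python3 -c "
from m import *
from go import go
p=bot.grab_frame('wrist'); p=bot.grab_frame('wrist')
for s in stamps(p): print(s)
go(.476,.0635,.033,2.32)"
```

```text
([317.0, 218.0], np.int32(2223), [0.468, 0.071, 0.017], [472.0, 64.0], [75.0, 34.0], 43, [0.466, 0.071, 0.055], 247)
([212.0, 303.0], np.int32(988), [0.453, -0.052, 0.017], [459.0, -59.0], [28.0, 48.0], 68, [0.458, -0.051, 0.051], 225)
([136.0, 373.0], np.int32(88), [0.448, -0.163, 0.016], [449.0, -168.0], [6.0, 15.0], 9, None, 0)
([340.0, 418.0], np.int32(1143), [0.617, -0.061, 0.026], [631.0, -69.0], [32.0, 62.0], 81, [0.622, -0.063, 0.05], 116)
t=10.78 pos [0.4755 0.0634 0.1485] rpy [-3.141 -0.     2.316] -> move [ -0.3   0.5 115.5] turn -0.004
```

Call:
move_arm(moves="1 0 15 0;1 0 35 0;1 0 60 0;1 0 82 0;1 0 98 0;1 0 108 0;1 0 114 0;1 0 116 0;1 0 116 0;1 0 116 0")

```text
clock: 11.62
position: [0.4755, 0.0639, 0.0332]
tool_rot: [3.141, 0.001, 2.316]
force: [0.3, -0.6, 1.2]
grip_width: 0.0856
```

Call:
move_arm(moves="0 0 0 0;0 0 0 0;0 0 0 0;0 0 0 0;0 0 0 0;0 0 0 0;0 0 0 0;0 0 0 0;0 0 0 0;0 0 0 0", grip=0)

```text
clock: 12.45
position: [0.475, 0.0639, 0.0328]
tool_rot: [3.141, 0.0, 2.317]
force: [-0.7, -0.7, 7.0]
grip_width: 0.0242
```

Call:
move_arm(moves="0 0 -5 0;0 0 -15 0;0 0 -30 0;0 0 -47 0;0 0 -65 0;0 0 -80 0;0 0 -92 0;0 0 -100 0;0 0 -105 0;0 0 -107 0")

```text
clock: 13.28
position: [0.4752, 0.0641, 0.1404]
tool_rot: [3.141, 0.0, 2.317]
force: [-0.6, -0.1, -1.5]
grip_width: 0.0243
```

```bash
python3 -c "
from m import *
from go import go
p=bot.grab_frame('wrist');p=bot.grab_frame('wrist');save(p,'w6.png')
for s in stamps(p): print(s)
go(.6231,-.1285,.14,1.386)"
```

```text
([209.0, 306.0], np.int32(1038), [0.451, -0.052, 0.017], [459.0, -59.0], [29.0, 48.0], 66, [0.456, -0.05, 0.055], 519)
([137.0, 382.0], np.int32(331), [0.453, -0.162, 0.015], [459.0, -172.0], [25.0, 26.0], 10, [0.452, -0.166, 0.052], 111)
([336.0, 420.0], np.int32(1069), [0.613, -0.061, 0.026], [624.0, -68.0], [32.0, 48.0], 80, None, 0)
t=13.38 pos [0.4749 0.064  0.1396] rpy [-3.142 -0.     2.317] -> move [-242.   -21.9   -0.4] turn 0.931
```

View pics/w6.png

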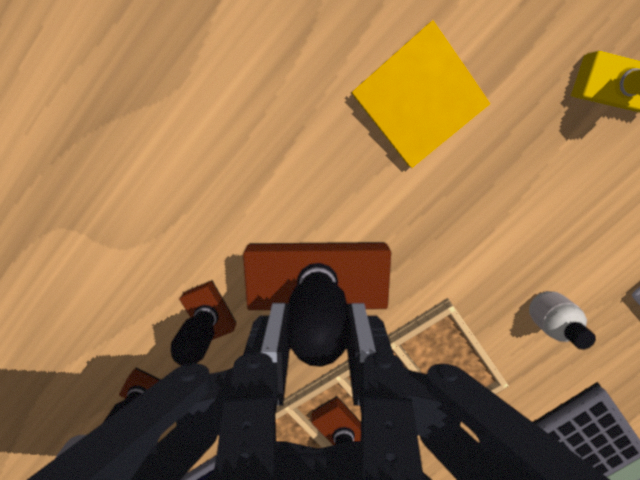

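stamp_largest is held square and upright at (317,285). Moving it to bay 1.

Call:
move_arm(moves="-10 -1 0 0.05;-34 -3 0 0.14;-62 -6 0 0.25;-92 -8 0 0.36;-122 -11 0 0.48;-152 -14 0 0.6;-182 -16 0 0.72;-210 -19 0 0.82;-232 -21 0 0.9;-242 -22 0 0.93")

```text
clock: 14.22
position: [0.6239, -0.1323, 0.1386]
tool_rot: [-3.141, 0.002, 1.378]
force: [-0.6, 0.2, -1.6]
grip_width: 0.0244
```

Call:
move_arm(moves="0 0 5 0;0 0 20 0;0 0 40 0;0 0 60 0;0 0 75 0;0 0 85 0;0 0 90 0;0 0 90 0;0 0 90 0;0 0 90 0")

```text
clock: 15.05
position: [0.6235, -0.1287, 0.0505]
tool_rot: [3.14, -0.0, 1.387]
force: [0.5, -0.3, -1.8]
grip_width: 0.024
```

```bash
python3 -c "
from go import *
p=bot.grab_frame('wrist'); save(p,'w7.png')
go(.6231,-.1285,.042,1.386)"
```

```text
t=15.10 pos [ 0.6236 -0.1287  0.0505] rpy [ 3.14  -0.     1.387] -> move [ 0.1 -0.5  8.5] turn 0.001
```

View pics/w7.png

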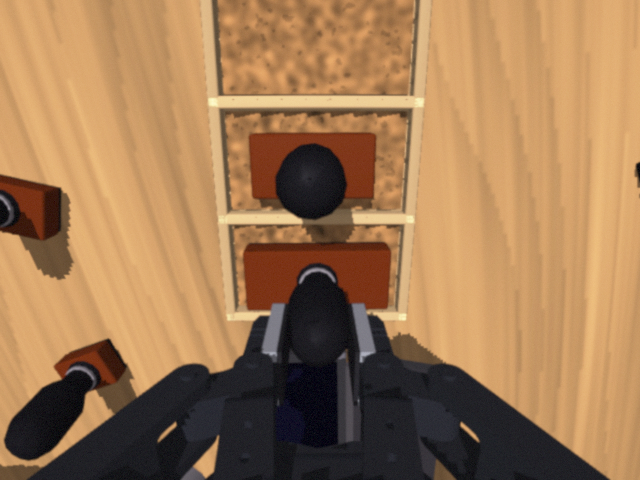

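The stamp is over bay 1, square and centred at (317,278). Setting it down and releasing.

Call:
move_arm(moves="0 0 2 0;0 0 4 0;0 0 5 0;0 0 6 0;0 0 7 0;0 0 8 0;0 0 8.5 0;0 0 8.5 0;0 0 8.5 0;0 0 8.5 0")

```text
clock: 15.93
position: [0.6229, -0.1287, 0.0419]
tool_rot: [-3.141, -0.0, 1.387]
force: [-6.8, 1.6, 15.5]
grip_width: 0.0244
```

Call:
move_arm(moves="0 0 0 0;0 0 0 0;0 0 0 0;0 0 0 0;0 0 -2 0;0 0 -10 0;0 0 -30 0;0 0 -60 0;0 0 -90 0;0 0 -110 0", grip=0.9)

```text
clock: 16.77
position: [0.6237, -0.1291, 0.1544]
tool_rot: [3.139, 0.0, 1.386]
force: [-0.8, -0.9, 0.4]
grip_width: 0.0765
```

```bash
python3 -c "
from m import *
from go import go
p=bot.grab_frame('wrist');p=bot.grab_frame('wrist')
for s in stamps(p): print(s)
go(.461,-.059,.15,1.14)"
```

```text
([312.0, 144.0], np.int32(1850), [0.639, -0.066, 0.026], [633.0, -70.0], [31.0, 62.0], 79, [0.636, -0.059, 0.057], 24)
([112.0, 174.0], np.int32(1034), [0.472, -0.061, 0.017], [460.0, -60.0], [29.0, 47.0], 66, [0.469, -0.06, 0.055], 575)
([315.0, 216.0], np.int32(2442), [0.629, -0.123, 0.026], [624.0, -127.0], [34.0, 76.0], 80, [0.625, -0.117, 0.057], 158)
([156.0, 290.0], np.int32(538), [0.475, -0.166, 0.017], [464.0, -172.0], [34.0, 25.0], 10, [0.471, -0.167, 0.055], 511)
t=16.87 pos [ 0.6248 -0.1292  0.1553] rpy [ 3.136 -0.     1.387] -> move [  39.  -173.9    4.4] turn 0.247
```

Call:
move_arm(moves="3 -12 1 0.02;8 -35 2 0.05;14 -62 3 0.09;20 -90 4 0.13;26 -118 4 0.17;32 -143 4 0.2;36 -161 4 0.23;39 -172 4 0.25;39 -174 4 0.25;39 -174 4 0.25", grip=1)

```text
clock: 17.7
position: [0.4591, -0.0582, 0.1474]
tool_rot: [3.141, -0.0, 1.138]
force: [0.5, -0.6, 0.7]
grip_width: 0.0851
```

```bash
python3 -c "
from m import *
from go import go
p=bot.grab_frame('wrist');p=bot.grab_frame('wrist')
for s in stamps(p): print(s)
go(.461,-.059,.033,1.14)"
```

```text
([518.0, 146.0], np.int32(1883), [0.617, -0.062, 0.026], [631.0, -72.0], [37.0, 63.0], 80, [0.623, -0.064, 0.057], 473)
([531.0, 215.0], np.int32(2699), [0.61, -0.119, 0.026], [626.0, -122.0], [87.0, 41.0], 3, [0.616, -0.117, 0.057], 525)
([318.0, 220.0], np.int32(949), [0.466, -0.055, 0.017], [459.0, -60.0], [28.0, 46.0], 66, [0.463, -0.051, 0.055], 246)
([373.0, 325.0], np.int32(554), [0.467, -0.163, 0.017], [463.0, -171.0], [34.0, 26.0], 7, [0.465, -0.162, 0.055], 459)
t=17.80 pos [ 0.4599 -0.0587  0.1472] rpy [ 3.141 -0.     1.137] -> move [  0.2   1.  114.2] turn -0.003
```

Call:
move_arm(moves="0 0 15 0;0 0 35 0;0 0 60 0;0 0 82 0;0 0 98 0;0 0 108 0;0 0 113 0;0 0 114 0;0 0 114 0;0 0 114 0")

```text
clock: 18.63
position: [0.4597, -0.0586, 0.0338]
tool_rot: [3.141, -0.0, 1.137]
force: [-0.7, -0.8, -0.1]
grip_width: 0.0851
```

Call:
move_arm(moves="0 0 0 0;0 0 0 0;0 0 0 0;0 0 0 0;0 0 0 0;0 0 0 0;0 0 0 0;0 0 0 0;0 0 0 0;0 0 0 0", grip=0)

```text
clock: 19.47
position: [0.4595, -0.0585, 0.0335]
tool_rot: [3.141, -0.0, 1.137]
force: [-2.2, 0.0, 11.8]
grip_width: 0.0241
```

Call:
move_arm(moves="0 0 -5 0;0 0 -15 0;0 0 -30 0;0 0 -47 0;0 0 -65 0;0 0 -80 0;0 0 -92 0;0 0 -100 0;0 0 -105 0;0 0 -107 0")

```text
clock: 20.3
position: [0.4593, -0.0584, 0.1408]
tool_rot: [3.141, -0.001, 1.137]
force: [-0.6, -0.5, -0.4]
grip_width: 0.0238
```

```bash
python3 -c "
from m import *
from go import go
p=bot.grab_frame('wrist');p=bot.grab_frame('wrist');save(p,'w8.png')
for s in stamps(p): print(s)
go(.6451,-.0105,.14,1.386)"
```

```text
([523.0, 146.0], np.int32(1992), [0.617, -0.062, 0.026], [631.0, -70.0], [32.0, 62.0], 79, [0.623, -0.064, 0.057], 503)
([536.0, 217.0], np.int32(2864), [0.61, -0.119, 0.026], [622.0, -129.0], [39.0, 77.0], 81, [0.616, -0.117, 0.057], 584)
([388.0, 327.0], np.int32(190), [0.476, -0.17, 0.017], [476.0, -170.0], [9.0, 27.0], 2, [0.475, -0.168, 0.051], 34)
t=20.40 pos [ 0.4591 -0.0584  0.1401] rpy [-3.142 -0.     1.137] -> move [1.217e+02 1.486e+02 1.000e-01] turn -0.249
```

View pics/w8.png

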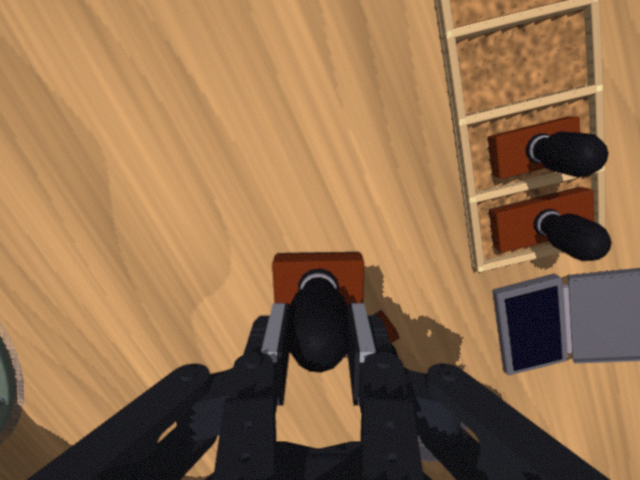

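stamp_medium is held square at (318,280), and bays 1 and 2 are filled correctly at (545,220) and (540,150). Moving to bay 3.

Call:
move_arm(moves="6 7 0 -0.01;18 22 0 -0.04;34 41 0 -0.07;51 62 0 -0.1;68 83 0 -0.14;85 104 0 -0.17;100 122 0 -0.2;112 137 0 -0.23;119 146 0 -0.25;122 149 0 -0.25")

```text
clock: 21.23
position: [0.647, -0.0098, 0.1387]
tool_rot: [-3.141, 0.0, 1.389]
force: [0.0, 0.2, -1.0]
grip_width: 0.0239
```

Call:
move_arm(moves="0 0 5 0;0 0 20 0;0 0 40 0;0 0 60 0;0 0 75 0;0 0 85 0;0 0 90 0;0 0 90 0;0 0 90 0;0 0 90 0")

```text
clock: 22.07
position: [0.6461, -0.0106, 0.051]
tool_rot: [3.14, -0.0, 1.387]
force: [-0.1, 0.4, -0.3]
grip_width: 0.024
```

```bash
python3 -c "
from go import *
go(.6451,-.0105,.0425,1.386)"
```

```text
t=22.07 pos [ 0.6461 -0.0106  0.051 ] rpy [ 3.14  -0.     1.387] -> move [-0.1 -1.   8.5] turn 0.001
```

Call:
move_arm(moves="0 -1 2 0;0 -1 4 0;0 -1 5 0;0 -1 6 0;0 -1 7 0;0 -1 8 0;0 -1 8.5 0;0 -1 8.5 0;0 -1 8.5 0;0 -1 8.5 0")

```text
clock: 22.9
position: [0.6449, -0.0103, 0.0425]
tool_rot: [3.141, -0.0, 1.387]
force: [-5.3, 0.3, 15.7]
grip_width: 0.0244
```

Call:
move_arm(moves="0 0 0 0;0 0 0 0;0 0 0 0;0 0 0 0;0 0 -2 0;0 0 -10 0;0 0 -30 0;0 0 -60 0;0 0 -90 0;0 0 -110 0", grip=0.9)

```text
clock: 23.73
position: [0.6453, -0.0106, 0.155]
tool_rot: [3.139, -0.0, 1.386]
force: [0.1, 0.1, 0.8]
grip_width: 0.0765
```

```bash
python3 -c "
from m import *
from go import go
p=bot.grab_frame('wrist');p=bot.grab_frame('wrist')
for s in stamps(p): print(s)
go(.463,-.171,.15,1.72)"
```

```text
([316.0, 219.0], np.int32(1015), [0.649, -0.006, 0.026], [646.0, -12.0], [28.0, 48.0], 80, [0.647, -0.002, 0.057], 166)
([313.0, 285.0], np.int32(1724), [0.636, -0.063, 0.026], [633.0, -70.0], [32.0, 63.0], 79, [0.634, -0.06, 0.057], 250)
([289.0, 344.0], np.int32(816), [0.6, -0.118, 0.026], [603.0, -122.0], [33.0, 32.0], 78, [0.625, -0.117, 0.057], 330)
([340.0, 342.0], np.int32(933), [0.647, -0.124, 0.026], [644.0, -130.0], [35.0, 37.0], 83, [0.625, -0.117, 0.057], 330)
t=23.83 pos [ 0.6464 -0.0105  0.1558] rpy [ 3.136e+00 -1.000e-03  1.387e+00] -> move [-191.4 -151.     4.8] turn -0.333
```

Call:
move_arm(moves="-10 -8 1 -0.02;-30 -24 2 -0.06;-56 -44 3 -0.1;-84 -66 4 -0.15;-112 -88 4 -0.2;-140 -110 4 -0.25;-164 -130 4 -0.29;-182 -144 4 -0.32;-191 -151 4 -0.33;-191 -151 4 -0.33", grip=1)

```text
clock: 24.67
position: [0.4593, -0.1724, 0.1479]
tool_rot: [-3.141, 0.0, 1.714]
force: [0.9, -0.7, 0.3]
grip_width: 0.0854
```

```bash
python3 -c "
from m import *
from go import go
p=bot.grab_frame('wrist');p=bot.grab_frame('wrist');save(p,'w9.png')
for s in stamps(p): print(s)
go(.463,-.171,.033,1.72)"
```

```text
([594.0, 49.0], np.int32(1668), [0.631, -0.017, 0.026], [644.0, -13.0], [29.0, 48.0], 79, [0.634, -0.02, 0.056], 767)
([548.0, 125.0], np.int32(1738), [0.615, -0.07, 0.026], [631.0, -68.0], [36.0, 62.0], 80, [0.621, -0.073, 0.057], 577)
([511.0, 193.0], np.int32(1983), [0.602, -0.121, 0.026], [627.0, -128.0], [35.0, 87.0], 80, [0.613, -0.125, 0.057], 452)
([321.0, 216.0], np.int32(432), [0.464, -0.163, 0.017], [463.0, -171.0], [32.0, 24.0], 8, [0.461, -0.163, 0.055], 255)
t=24.77 pos [ 0.4615 -0.1703  0.1478] rpy [ 3.141 -0.     1.716] -> move [ -0.9   1.3 114.8] turn -0.004
```

View pics/w9.png

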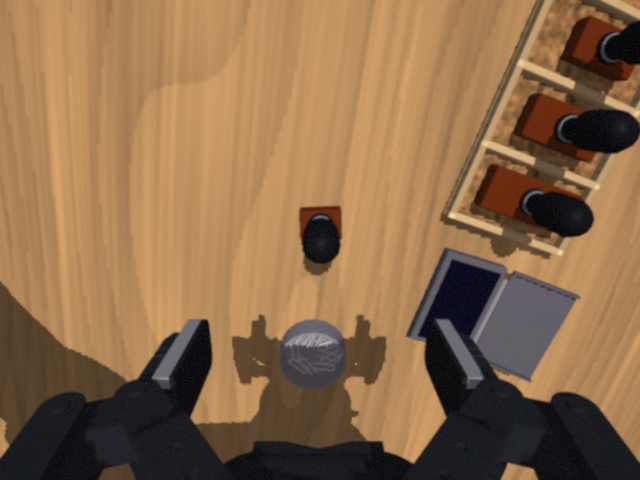

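stamp_small is at (321,225), aligned with the jaws. The clip dish at (312,355) and the pad corner at (440,260) are clear of the fingers. Descending.

Call:
move_arm(moves="0 1 15 0;0 1 35 0;0 1 60 0;0 1 82 0;0 1 98 0;0 1 108 0;0 1 114 0;0 1 115 0;0 1 115 0;0 1 115 0")

```text
clock: 25.6
position: [0.4628, -0.1703, 0.0333]
tool_rot: [3.141, 0.0, 1.717]
force: [0.7, -0.5, -0.4]
grip_width: 0.0849
```

Call:
move_arm(moves="0 0 0 0;0 0 0 0;0 0 0 0;0 0 0 0;0 0 0 0;0 0 0 0;0 0 0 0;0 0 0 0;0 0 0 0;0 0 0 0", grip=0)

```text
clock: 26.43
position: [0.4625, -0.1704, 0.0331]
tool_rot: [3.141, 0.0, 1.717]
force: [-1.1, 1.3, 11.7]
grip_width: 0.0242
```

Call:
move_arm(moves="0 0 -5 0;0 0 -15 0;0 0 -30 0;0 0 -47 0;0 0 -65 0;0 0 -80 0;0 0 -92 0;0 0 -102 0;0 0 -112 0;0 0 -117 0")

```text
clock: 27.27
position: [0.4625, -0.1703, 0.1509]
tool_rot: [3.141, 0.0, 1.717]
force: [0.6, 0.4, -0.4]
grip_width: 0.0243
```

```bash
python3 -c "
from m import *
from go import go
p=bot.grab_frame('wrist');p=bot.grab_frame('wrist');save(p,'w10.png')
for s in stamps(p): print(s)
go(.6562,.0485,.15,1.386)"
```

```text
([587.0, 51.0], np.int32(1668), [0.631, -0.016, 0.026], [644.0, -13.0], [29.0, 48.0], 80, [0.634, -0.019, 0.057], 743)
([543.0, 126.0], np.int32(1763), [0.615, -0.071, 0.026], [631.0, -68.0], [36.0, 62.0], 80, [0.621, -0.074, 0.057], 582)
([506.0, 193.0], np.int32(1964), [0.602, -0.122, 0.026], [622.0, -126.0], [34.0, 76.0], 80, [0.613, -0.125, 0.057], 442)
t=27.37 pos [ 0.4626 -0.1703  0.1503] rpy [3.14  0.    1.717] -> move [188.3 223.4   0.5] turn 0.331
```

View pics/w10.png

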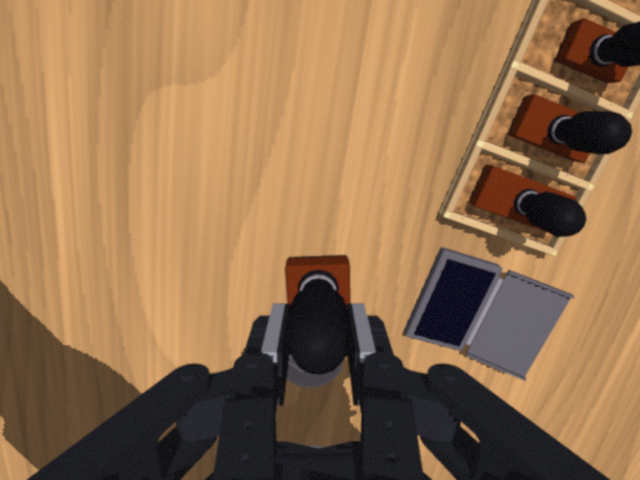

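stamp_small is held square and upright at (318,285). Carrying it to bay 4.

Call:
move_arm(moves="9 11 0 0.02;28 33 0 0.05;53 62 0 0.09;79 93 0 0.14;105 124 0 0.19;131 155 0 0.23;155 184 0 0.27;174 206 0 0.3;185 219 0 0.32;188 223 0 0.33")

```text
clock: 28.2
position: [0.6564, 0.0515, 0.1479]
tool_rot: [-3.14, -0.0, 1.389]
force: [0.4, 0.2, -0.4]
grip_width: 0.0244
```

Call:
move_arm(moves="0 0 5 0;0 0 20 0;0 0 40 0;0 0 60 0;0 0 78 0;0 0 90 0;0 0 98 0;0 0 100 0;0 0 100 0;0 0 100 0")

```text
clock: 29.03
position: [0.6559, 0.0478, 0.0504]
tool_rot: [3.141, -0.0, 1.386]
force: [0.7, 0.0, 0.6]
grip_width: 0.024
```

```bash
python3 -c "
from go import *
go(.6562,.0485,.042,1.386)"
```

```text
t=29.03 pos [0.6559 0.0478 0.0504] rpy [ 3.141 -0.     1.386] -> move [0.7 0.2 8.4] turn 0.000
```

Call:
move_arm(moves="1 0 2 0;1 0 4 0;1 0 5 0;1 0 6 0;1 0 7 0;1 0 8 0;1 0 8.5 0;1 0 8.5 0;1 0 8.5 0;1 0 8.5 0")

```text
clock: 29.87
position: [0.656, 0.0492, 0.0421]
tool_rot: [3.141, -0.001, 1.387]
force: [-4.6, 0.8, 16.2]
grip_width: 0.0241
```

Call:
move_arm(moves="0 0 0 0;0 0 0 0;0 0 0 0;0 0 0 0;0 0 -2 0;0 0 -10 0;0 0 -30 0;0 0 -60 0;0 0 -90 0;0 0 -110 0", grip=0.9)

```text
clock: 30.7
position: [0.6564, 0.0489, 0.1545]
tool_rot: [3.139, -0.001, 1.386]
force: [0.9, -0.1, 0.7]
grip_width: 0.0773
```

Call:
move_arm(moves="-3 0 -5 0;-10 0 -15 0;-20 0 -25 0;-30 0 -30 0;-40 0 -35 0;-50 0 -40 0;-60 0 -40 0;-60 0 -40 0;-60 0 -40 0;-60 0 -40 0")

```text
clock: 31.53
position: [0.6447, -0.0093, 0.1906]
tool_rot: [-3.141, -0.0, 1.387]
force: [-0.1, 0.4, -0.5]
grip_width: 0.077
```

```bash
python3 -c "
from rack import *
from m import stamps
for n in ['scene','side','wrist']:
  p=bot.grab_frame(n); print(n); rack(p); save(p,n+'11.png')
  for s in stamps(p): print(s[2:])
  for l in ('ink_pad','ink_bottle'): print(l,[on_plane(p,d['at'],0)[0].round(3).tolist() for d in bot.pinpoint(p,l)[:1]])
"
```

```text
scene
rack rect ((639.9830932617188, -40.28509521484375), (247.56027221679688, 110.1952133178711), 79.67434692382812) 7473
0.79 [335.0, 337.0] [0.6543, 0.0467, 0.006]
0.73 [297.0, 318.0] [0.6405, -0.0125, 0.006]
0.72 [228.0, 288.0] [0.6247, -0.1285, 0.006]
0.17 [178.0, 263.0] [0.6047, -0.2233, 0.006]
([0.638, -0.12, 0.025], [624.0, -126.0], [33.0, 77.0], 80, [0.633, -0.118, 0.056], 156)
([0.648, -0.064, 0.025], [635.0, -69.0], [31.0, 60.0], 80, [0.642, -0.061, 0.056], 145)
([0.66, -0.006, 0.025], [647.0, -11.0], [28.0, 47.0], 80, [0.656, -0.004, 0.056], 152)
([0.67, 0.051, 0.025], [664.0, 52.0], [22.0, 37.0], 45, [0.666, 0.049, 0.056], 136)
ink_pad [[0.599, -0.223, 0.0]]
ink_bottle [[0.685, 0.145, 0.0]]
side
rack rect ((638.3718872070312, -44.94403076171875), (259.9137268066406, 110.89459228515625), 79.39164733886719) 4166
0.98 [262.0, 234.0] [0.6476, -0.0137, 0.006]
0.78 [240.0, 260.0] [0.6521, 0.0513, 0.006]
0.67 [283.0, 217.0] [0.6337, -0.0663, 0.006]
0.64 [301.0, 196.0] [0.6296, -0.1288, 0.006]
([0.641, -0.126, 0.027], [640.0, -125.0], [15.0, 52.0], 46, [0.618, -0.119, 0.056], 97
[... 286 characters left out ...]
6328125), (245.9014434814453, 108.33880615234375), 79.45116424560547) 19432
0.83 [314.0, 267.0] [0.6305, -0.0689, 0.006]
0.64 [317.0, 211.0] [0.6436, -0.0129, 0.006]
0.64 [317.0, 147.0] [0.6544, 0.0449, 0.006]
([0.67, 0.053, 0.026], [669.0, 52.0], [9.0, 20.0], 32, [0.658, 0.058, 0.057], 22)
([0.644, 0.058, 0.026], [644.0, 57.0], [16.0, 8.0], 40, [0.658, 0.058, 0.057], 22)
([0.65, -0.006, 0.026], [645.0, -12.0], [28.0, 46.0], 81, [0.646, -0.002, 0.057], 120)
([0.638, -0.063, 0.026], [632.0, -70.0], [32.0, 61.0], 79, [0.633, -0.06, 0.057], 184)
([0.631, -0.121, 0.026], [623.0, -133.0], [47.0, 77.0], 79, [0.625, -0.117, 0.057], 254)
ink_pad [[0.595, -0.23, 0.0]]
ink_bottle [[0.684, 0.146, 0.0]]
```

View pics/wrist11.png

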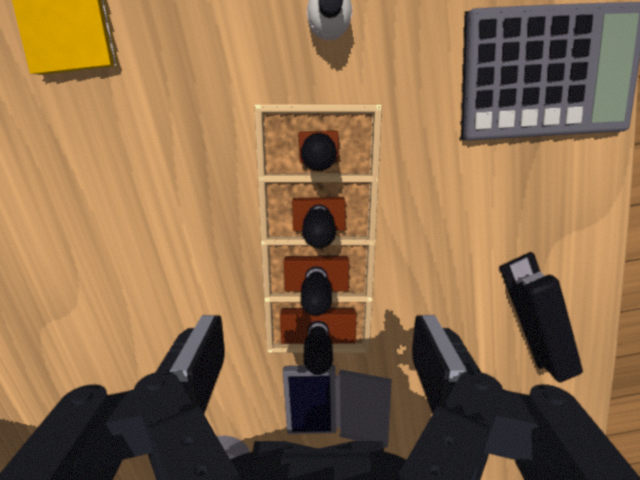

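View pics/scene11.png

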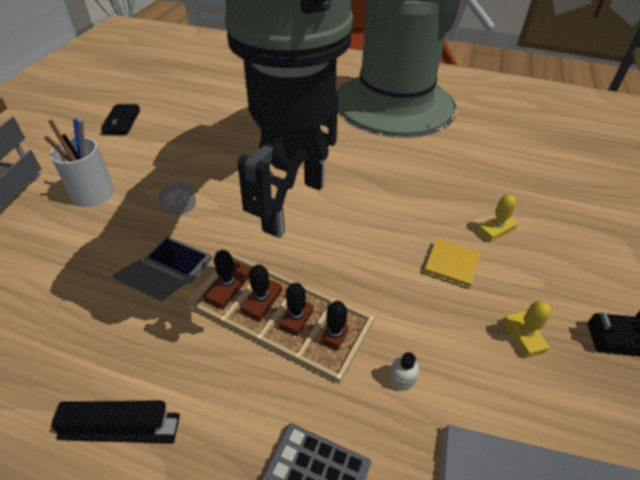

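All four stamps stand centred and upright in size order from the ink pad, at (318,325), (317,275), (319,215) and (319,145) in the wrist view. The arm is clear, and the ink pad and bottle have not moved. Handing in.

```bash
python3 -c "
from workcell import bot
print(bot.job_done())"
```

```text
the job is handed in; nothing more can be done
None
```

All four stamps are in the rack in size order, with the largest in the bay next to the ink pad and the smallest at the bottle end. I picked each one up by its handle, turned it to line up with its bay and lowered it until it touched the mat before releasing. I handed the job in at about 32 s of the 104 s allowed; no verdict was reported.

- **Placement:** Where the mounts could be measured in the last pictures, the stamps were within about 3 mm of their bay centres. Their long sides were within about 0.05 rad of the bay direction, and all stood upright on the mats.
- **Left alone:** The ink pad and ink bottle read within the measuring noise of where they started. The yellow look-alikes and everything else were not touched.
- **Checks that disagreed:**
  - `stamp_small`'s mount was partly hidden behind its handle in the last pictures, so its outline gave only rough numbers. I judged it by the gripper position at release, which was within 1 mm of the bay centre, and by the pictures.
  - A few partly hidden outlines of `stamp_largest` were also off, but the clear view matched its bay.
  - The gripper read about 24 mm on the 27 mm handles every time, and the grips still held firmly.

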